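# Press a glued end plug home in a mailing tube and hold it

### The job

A short mailing tube stands in the loading slide of the bench press with its glued end plug not yet fully in. Push the slide in under the ram as far as it goes, flip the upright cam lever down flat to the left to lock the slide, then bring the press handle down until its arm is level - at most a few degrees past level, or the tube is crushed - so that the plug is fully home, and finish while still holding the handle there with the fingers so the glue can grab. Leave the finished tubes and the glue bottle alone.

Things in the scene. Friction and masses are not known exactly. Their poses are not given: they have to be found in the camera images.
- press: grey bench press fixed to the bench: bed 335 mm long, column at the rear (x 60 to 94), head over the bed (x -44 to 92, y -38 to 38, top z 242). Origin on the bench under the ram's axis; x away from the robot, y to the left along the slide's path (the slide sticks out to +y), z up. 'Press frame' numbers elsewhere are mm in this frame.
- slide (a joint): travel of the aluminium loading slide in m: 0 = pulled out to the left as found, 0.13 = fully home against its end stop with the nest under the ram. It moves along the press's -y and stays where it is left (about 2 N friction).
- push_plate (a point): middle of the top edge of the upright push plate at the slide's left end (plate 50 wide in x, its black cap 14 thick in y, 54 wide and 18 high; top edge at z 114). In the press frame at (0, 280 - slide travel, 114). Push on its left (+y) face, towards -y.
- cam (a joint): angle (rad) of the cam lever: 0 upright (free), 1.57 flat, pointing to the press's +y (locked: its nose stands behind the slide's flange). Turns about the press's x in the plane x = -58; stays where left (stiff, about 4 N at the tip). Going down it draws the slide in by up to about 20 mm; further out, the slide blocks it. Starts at 0 to 0.15.
- cam_pivot (a point): hinge axis of the cam lever, fixed, at (-58, 151, 44) in the press frame, at the bed's front edge
- cam_tip (a point): free end of the cam lever, 68 mm from the hinge; the black grip is the last 44 mm, 14 mm thick in the direction in which it swings and 13 mm wide in x
- lever (a joint): angle (rad) of the press lever: 0 as found, arm 0.70 rad (40 degrees) above level, rising to the right; 0.70 = level; 0.95 bottom stop. Turns about the press's x. A spring returns it to 0; about 3 N at the handle starts it, some 11 N holds it level with the pad on the plug. The ram goes down 40 mm per rad.
- handle_pivot (a point): axis of the press lever, at (-58, 0, 205) in the press frame on the front of the head
- handle_mid (a point): middle of the black round handle bar at the lever's end, 170 mm from the lever's axis: 22 mm thick, about 85 mm long, along the press's x. The steel lever rod (14 mm) runs in the plane x = -58 and joins the bar's rear end. As found at (-110, -130, 315), at level (-110, -170, 205). Grip it from above across the bar, or push it down.
- handle: the same handle bar as a body (a revolving grip: it turns freely about its own axis, the press's x); origin at its middle
- pad: dark round pressing pad under the ram, 42 mm across; origin at the centre of its underside, 145 mm above the bench when the lever is up. It is sprung: it bears on the plug with about 16 N plus 2 N per mm of further ram travel (about 26 N at level).
- tube: cardboard mailing tube, 50 mm across, 80 mm tall without its plug, standing loose in the black nest of the slide; origin at the centre of its underside (38 mm above the bench), z up
- plug (a joint): how far the white end plug stands proud of its seat in the tube, in m: starts at 0.004 to 0.008, 0 = fully home (flange tight on the tube's rim). Flange 50 mm across and 4 mm thick; friction fit, about 8 N moves it.
- done_a: finished tube with its plug in, 50 mm across, 84 mm tall, standing on the bench to the right of the press; origin at its underside
- done_b: a second finished tube like it, beside the first
- glue_bottle: small white glue bottle, 42 mm across, 128 mm tall, standing at the back left; origin at its underside
Mind the look-alikes: they are no part of the job. What is shaped like the tube but red is not meant.

How it is judged:
By the outcome, as a careful person would: the job done as asked, in the order asked, and still so for the second after the job is handed in, while the arm keeps its last pose, push and grip.
It also fails if it takes over 56 s, if anything falls off the work surface, if the arm or the gripper's body presses on something with over 40 N, if the wrist force passes 120 N, or if a joint passes its speed limit or range.

### The arm

A 6-joint arm with a two-finger parallel gripper is mounted at the origin on the work surface; the furniture and walls round the work are solid. World frame = base frame: x ahead of the robot, y to its left, z up, the work surface at z = 0. Lengths are in m, angles in rad, forces in N, time in s.
With the tool pointing down it reaches from about 0.25 to 0.8 m from the base axis. Payload 8.5 kg.
Tool frame: the origin (TCP) lies between the finger pads; the fingertips stand robot.tips_ahead ahead of it and the grasp point (between the pads) lies 6 mm ahead of it (robot.tips_ahead is the distance from the TCP to the fingertips, in m); z points along the fingers, y is the line along which they close (so a half turn about z gives the same grasp; the last joint's range is limited). The gripper opens to 85 mm and grips with 20 to 120 N. Pads are 22 mm wide; open, the fingers measure 114 mm over their backs; the gripper's body (76 mm by 85 mm) begins 54 mm behind the grasp point. The pads swing forward as they close: fully open they stand 13 mm farther back than shut.
Start: joints at [1.169, 0.238, -0.013, 1.319, 0, 1.571], TCP at [0.205, 0.483, 0.256] pointing down, gripper open.
Joint ranges: [-2.66, 2.66], [-1.03, 1.9], [-1.14, 1.46], [-1.82, 2.27], [-1.45, 1.34], [-3.14, 3.14]. Speed limits (rad/s): [2.22, 2.22, 2.79, 3.14, 3.14, 3.14].

### API

Orientations are given as [roll, pitch, yaw] about the fixed x, y, z axes, in that order (R = Rz(yaw) Ry(pitch) Rx(roll)).
In Python, from rig import robot, eyes, close_job gives the robot as it stands.
- The arm moves only by the tool step_arm, never from a script. Its argument "series" is a list of rows, each an object of numbers: "wx", "wy", "wz": the turn, a rotation vector about the tool's x, y, z in degrees; "x", "y", "z": the shift along the tool's x, y, z in mm; "jaw": the finger opening in mm, from 0 to 85.4. A call has 1 to 12 rows; each row shifts and turns the commanded pose from where the row before left it, along the tool's axes as they then stand; what a row does not reach is not made up. A row lasts 1/10 s, in which the tool goes at most 50 mm and 8.59 degrees, less where a joint would pass 70% of its speed; a pose out of reach is approached as far as the arm can. A call is refused whole if a number of a shift passes 50 or a number of a turn 8.59, either way. A call with a gripper value outside its range is refused whole. The fingers move at their own pace and stop on an object; "newtons" is the grip in N (left out, the last holds). Time passes only in rows, so rows that do not move let the fingers close. It gives the time, the measured TCP pose, the force, the opening and the grip force at its end, in the units of the state.
- robot.observe(): the state, without advancing time (a new reading comes with each control period).
- eyes.grab_frame(name): name is "side" or "top"; returns (picture, depth): 420x560x3 uint8, blue, green, red; 420x560 float32, m along the optical axis (not along the pixel's ray), 0 where there is no reading.
- eyes.get_calibration(name): a dict with "camera_matrix" (3x3 intrinsics, pixels), "pose" (4x4, takes a point from camera to world coordinates). Camera axes: x right, y down, z forward; pixel columns grow to the right and rows downward; lengths in m; the calibration is good to about 2 mm. A picture is of the moment at which its call begins. get_calibration takes no time and is no camera call.
- close_job(): hands the job in; it is judged then, once.
Trained networks look in the newest picture that a camera, given by its name, has taken for a name from the list of things; names that differ only in an ending like _2 or _b are one class to them, and where a whole thing is asked for, a point or a joint stands for the part that bears it (a point fixed in the world has none). Each returns a list of dicts, best first, with "conf" (0 to 1); they miss things now and then, are a little off and sometimes report something else, mostly with a low value. They report only what shows in the picture. A call takes as long as a camera call. They do not tell look-alikes from the thing itself.
- eyes.outline_of(query, camera): "region" (420x560 bool, what is visible of it) and "xy" ([column, row] in pixels, amid what is visible of it).
- eyes.place_of(query, camera): "xy" ([column, row] in pixels: a listed point, or the origin of a listed thing).
The state is a dict: "time": time; "q": joint angles; "qvel": joint speeds; "joint_torque": joint torques, N m; "eef_pos": TCP position; "eef_rot": TCP orientation; "force": force on the tool from outside, world axes, zero at the start; "wrist_torque": the same for the moment, N m; "opening": opening from 0.0 (shut) to 1.0 (fully open); "grasp_force": force on a finger pad.
Only numpy, scipy, OpenCV 4.12 (cv2) and the standard library are available. Lean on these libraries where they do the work, as an engineer would, in place of code of your own. Each camera call takes 0.05 s, during which the arm holds its last target. There are 200 camera calls.

## Working session

There is one attempt and no reset: what is moved stays moved. The work goes in short steps, Python scripts to look and compute and a tool call to move; the robot and the scene stay as the last step left them, time stands still between calls to the robot, and variables do not carry over. Pictures are saved under pics/ and viewed, at most 10 in all, crops included, and the job is handed in when it is done.

Besides the shell and the picture viewer there is one more tool, called after ">>>" by a JSON object that holds its "method" and its "body", one argument or row to a line. step_arm: Moves the arm, as the interface text tells. Its arguments: {"type":"object","properties":{"series":{"type":"array"},"newtons":{"type":"number"}},"required":["series"]}

```bash
mkdir -p pics; ls
cat > h.py <<'E'
import numpy as np, cv2
from rig import robot, eyes, close_job
from scipy.spatial.transform import Rotation as R
def px2w(cam,xy,d):
    c=eyes.get_calibration(cam);K=np.array(c["camera_matrix"]);T=np.array(c["pose"])
    p=np.linalg.inv(K)@[xy[0],xy[1],1]*d
    return T[:3,:3]@p+T[:3,3]
def ray(cam,xy):
    T=np.array(eyes.get_calibration(cam)["pose"]);p=px2w(cam,xy,1.)
    d=p-T[:3,3];return T[:3,3],d/np.linalg.norm(d)
def tri(rays):
    A=np.zeros((3,3));b=np.zeros(3)
    for o,d in rays:
        P=np.eye(3)-np.outer(d,d);A+=P;b+=P@o
    x=np.linalg.solve(A,b)
    return x,[float(np.linalg.norm((np.eye(3)-np.outer(d,d))@(x-o))) for o,d in rays]
def proj(cam,p):
    c=eyes.get_calibration(cam);T=np.linalg.inv(np.array(c["pose"]))
    q=np.array(c["camera_matrix"])@(T[:3,:3]@p+T[:3,3]);return q[:2]/q[2]
E
python3 - <<'E'
from h import *
np.set_printoptions(precision=4,suppress=True)
s=robot.observe();print(s,robot.tips_ahead)
for c in("side","top"):
    im,d=eyes.grab_frame(c);cv2.imwrite(f"pics/{c}0.png",im);print(c,eyes.get_calibration(c))
for q in["push_plate","cam_pivot","cam_tip","handle_pivot","handle_mid","pad","tube","press"]:
    rs=[]
    for c in("side","top"):
        r=eyes.place_of(q,c)
        for k in r[:2]:print(q,c,np.array(k["xy"]),k["conf"])
        if r:rs.append(ray(c,r[0]["xy"]))
    if len(rs)==2:print("   ",*tri(rs))
E
```

```text
pics
{'time': 0.0, 'q': array([ 1.169 ,  0.2388, -0.0142,  1.3192,  0.    ,  1.5708]), 'qvel': array([ 0.0007, -0.0009,  0.0013,  0.0016, -0.0004,  0.0012]), 'joint_torque': array([ -0.0005, -53.8784,  34.6437,   0.0182,   0.0001,   0.    ]), 'eef_pos': array([0.2052, 0.4828, 0.2557]), 'eef_rot': array([-3.1402, -0.    ,  2.7398]), 'force': array([0.4779, 0.6109, 0.2575]), 'wrist_torque': array([-0.0246,  0.0231,  0.0045]), 'grasp_force': 0.0, 'opening': 1.0038958785875178} 0.025
side {'camera_matrix': array([[385.6303,   0.    , 276.9859],
       [  0.    , 385.6303, 206.6756],
       [  0.    ,   0.    ,   1.    ]]), 'pose': array([[ 0.2301, -0.865 ,  0.446 , -0.0743],
       [-0.9731, -0.2016,  0.1111, -0.2044],
       [-0.0062, -0.4596, -0.8881,  1.262 ],
       [ 0.    ,  0.    ,  0.    ,  1.    ]])}
top {'camera_matrix': array([[442.4649,   0.    , 282.8268],
       [  0.    , 442.4649, 210.2948],
       [  0.    ,   0.    ,   1.    ]]), 'pose': array([[-0.0047, -0.9858,  0.1678,  0.222 ],
       [-1.    ,  0.006 ,  0.007 , -0.0445],
       [-0.0079, -0.1678, -0.9858,  1.5689],
[... 443 characters left out ...]
436, 0.0009278252686225072]
handle_pivot side [313.  210.4] 0.8
handle_pivot top [331.1 204. ] 0.9
    [ 0.4737 -0.1847  0.1979] [0.0023425705335221774, 0.0023425705335222142]
handle_mid side [367.4 205.7] 0.62
handle_mid top [383.2 200.7] 0.59
handle_mid top [332.8 204.7] 0.43
    [ 0.4631 -0.3276  0.31  ] [0.0016247383524553604, 0.0016247383524553463]
pad top [422.5 197.7] 0.19
tube side [272.5 220.8] 0.73
tube side [210.2 194.1] 0.68
tube top [202.9 261.2] 0.79
tube top [223.8 193.3] 0.6
    [0.2549 0.0071 0.6042] [0.12849747163322028, 0.12849747163322026]
press side [307.7 221.2] 0.86
press top [318.6 200. ] 0.88
    [ 0.5276 -0.1655 -0.0034] [0.002684693363943637, 0.0026846933639437065]
```

View pics/side0.png

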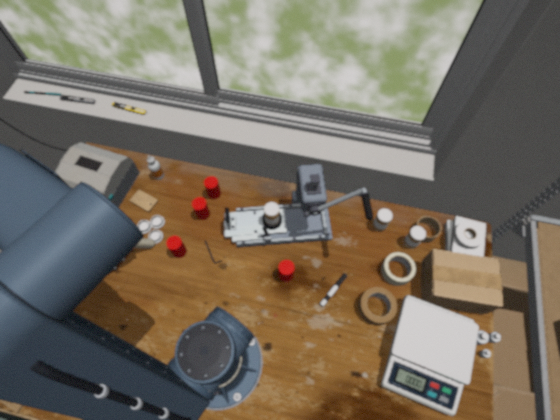

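View pics/top0.png

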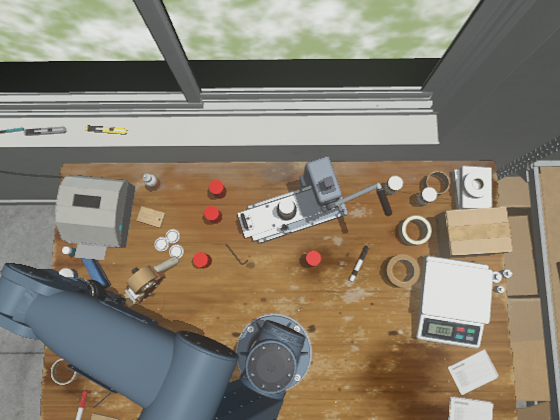

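```bash
cat > fit.py <<'E'
from h import *
from scipy.optimize import least_squares
import json
M={"push_plate":(0,.28,.114),"cam_pivot":(-.058,.151,.044),"handle_pivot":(-.058,0,.205),"handle_mid":(-.11,-.13,.315),"press":(0,0,0)}
def W(v,p):
    c,s=np.cos(v[2]),np.sin(v[2]);return np.array([v[0]+c*p[0]-s*p[1],v[1]+s*p[0]+c*p[1],p[2]])
E
python3 - <<'E'
from fit import *
ob=[]
ims={}
for c in("side","top"):
    ims[c]=eyes.grab_frame(c)
    for q in M:
        r=eyes.place_of(q,c)
        if r:ob.append((q,c,np.array(r[0]["xy"])))
f=lambda v:np.concatenate([proj(c,W(v,M[q]))-xy for q,c,xy in ob])
s=least_squares(f,[.5,-.16,.36],loss="soft_l1")
print(s.x,np.degrees(s.x[2]))
for (q,c,xy),r in zip(ob,f(s.x).reshape(-1,2)):print(q,c,xy,r.round(1))
json.dump(list(s.x),open("press.json","w"))
out=[]
for c,(x0,y0) in(("side",(200,150)),("top",(220,140))):
    im=cv2.resize(ims[c][0][y0:y0+130,x0:x0+200],None,fx=4,fy=4,interpolation=cv2.INTER_CUBIC)[:,:800]
    if c=="side":im=im[:300+220]
    pts=dict(M);pts.update(camtip=(-.058,.151,.112),lvl=(-.11,-.17,.205),head1=(-.044,.038,.242),head2=(.092,-.038,.242),plateL=(-.025,.28,.114),plateR=(.025,.28,.114),nest=(0,.13,.122))
    for p in pts.values():
        u=(proj(c,W(s.x,p))-[x0,y0]+.5)*4
        cv2.circle(im,tuple(int(a) for a in u),4,(0,0,255),1)
    cv2.imwrite(f"pics/{c}1.png",im)
E
```

```text
[ 0.52589852 -0.16893089  0.3248992 ] 18.615352830543866
push_plate side [226.8 214. ] [-0.4  0.2]
cam_pivot side [269.2 234.4] [-2.1  0.7]
handle_pivot side [314.1 210.2] [ 0.5 -0. ]
handle_mid side [366.6 205. ] [ 0.4 -0.1]
press side [308.6 223.6] [-0.7 -2.1]
push_plate top [286.8 225.6] [-43.2  -5.2]
cam_pivot top [283.1 226.4] [2.9 0.6]
handle_pivot top [330.5 206.7] [ 1. -2.]
handle_mid top [382.9 199.8] [1.1 0.4]
press top [321.6 197.4] [-1.3  2.6]
```

View pics/side1.png

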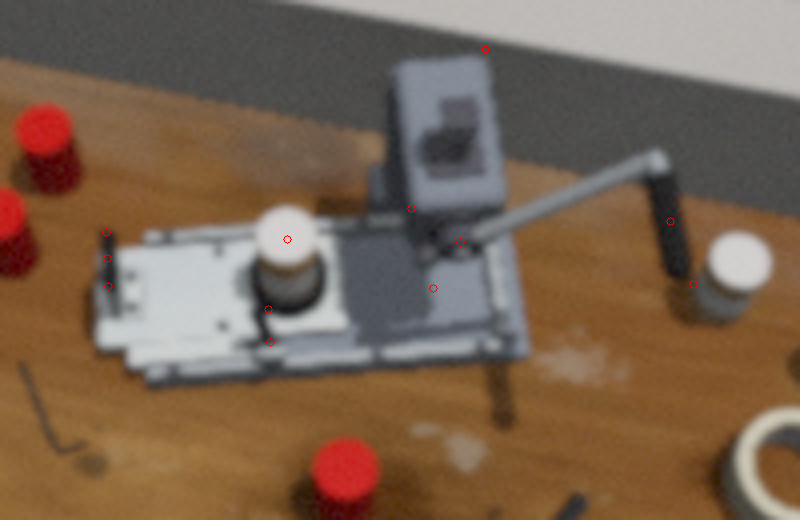

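View pics/top1.png

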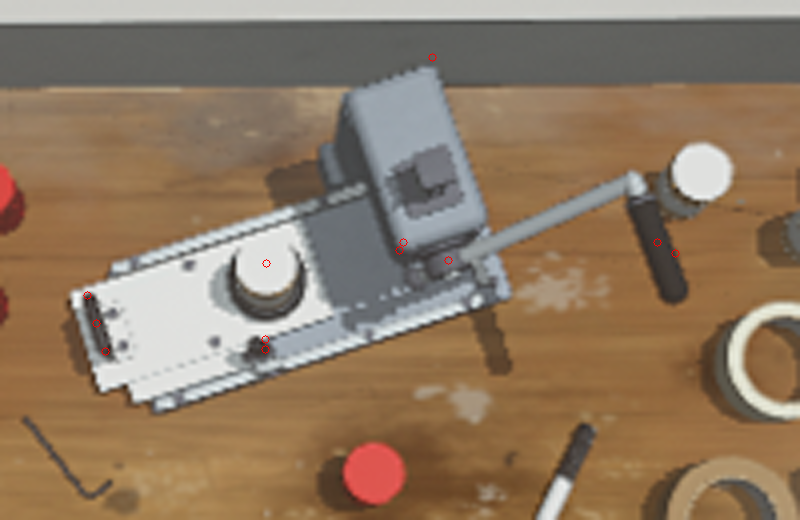

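Run:
```python
from fit import *
v=json.load(open("press.json"))
v=np.array(v)
for c in("top","side"):
    im,d=eyes.grab_frame(c)
    K=eyes.get_calibration(c)["camera_matrix"];T=np.array(eyes.get_calibration(c)["pose"])
    yy,xx=np.mgrid[:420,:560]
    P=np.stack([(xx-K[0,2])/K[0,0]*d,(yy-K[1,2])/K[1,1]*d,d],-1)@T[:3,:3].T+T[:3,3]
    P=P[d>0]
    q=P.copy();q[:,:2]=(P[:,:2]-v[:2])@np.array([[np.cos(v[2]),-np.sin(v[2])],[np.sin(v[2]),np.cos(v[2])]])
    q*=1000
    def box(n,lo,hi):
        m=np.all((q>lo)&(q<hi),1);a=q[m]
        if len(a)<4:print(c,n,len(a));return
        r=cv2.minAreaRect(a[:,:2].astype(np.float32))
        print(c,n,len(a),"min",a.min(0).round(),"max",a.max(0).round(),"med",np.median(a,0).round(),"rect",np.round(r[0]),np.round(r[1]),round(r[2],1))
    box("head",(-60,-60,232),(115,60,255))
    box("plate",(-45,250,95),(45,310,130))
    box("handle",(-165,-160,290),(-68,-100,345))
    box("tube",(-40,90,110),(40,170,150))
    box("cam",(-75,110,65),(-40,190,140))
```

```text
top head 926 min [-59. -55. 232.] max [ 89.  40. 255.] med [ 25.   5. 241.] rect [15. -5.] [151.  93.] 3.1
top plate 68 min [-26. 274. 102.] max [ 28. 288. 120.] med [ -0. 281. 112.] rect [  1. 281.] [54. 14.] 0.1
top handle 231 min [-156. -139.  298.] max [ -68. -103.  331.] med [-112. -125.  322.] rect [-110. -128.] [91. 34.] 10.2
top tube 186 min [-27. 108. 111.] max [ 23. 156. 136.] med [ -3. 132. 128.] rect [ -3. 132.] [47. 48.] 70.5
top cam 21 min [-66. 151.  79.] max [-53. 168. 115.] med [-61. 160. 109.] rect [-59. 161.] [16. 13.] 42.1
side head 808 min [-60. -48. 232.] max [ 90.  39. 255.] med [  8.   7. 242.] rect [15. -4.] [151.  87.] 0.7
side plate 71 min [-25. 274.  98.] max [ 29. 289. 118.] med [  2. 281. 112.] rect [  2. 282.] [14. 54.] 88.5
side handle 232 min [-155. -139.  308.] max [ -68. -115.  331.] med [-114. -125.  323.] rect [-112. -126.] [23. 86.] 88.2
side tube 196 min [-24. 107. 110.] max [ 25. 156. 137.] med [ -3. 133. 129.] rect [  0. 131.] [47. 49.] 83.7
side cam 33 min [-66. 153.  66.] max [-50. 167. 114.] med [-61. 160. 102.] rect [-59. 160.] [13. 15.] 82.9
```

```bash
cat > w.py <<'E'
# usage: w.py px py tcp_z(mm): report pose in press frame and delta to target in tool axes
import sys
from fit import *
v=np.array(json.load(open("press.json")))
s=robot.observe();p=s["eef_pos"]
Rt=R.from_euler("xyz",s["eef_rot"])
Rp=R.from_euler("z",v[2])
pp=Rp.inv().apply(p-[v[0],v[1],0])*1000
print("t",round(s["time"],2),"press-frame TCP",pp.round(1),"F",Rp.inv().apply(s["force"]).round(1),"open",round(s["opening"],3),"grip",round(s["grasp_force"],1),"q",s["q"].round(2))
Rg=Rp*R.from_euler("xyz",[np.pi,0,np.pi])
print("turn needed (tool rotvec deg)",np.degrees((Rt.inv()*Rg).as_rotvec()).round(2))
if len(sys.argv)>3:
    t=np.array([float(a) for a in sys.argv[1:4]])
    print("delta press",(t-pp).round(1)," in final tool axes",Rg.inv().apply(Rp.apply(t-pp)).round(1)," in current tool axes",Rt.inv().apply(Rp.apply(t-pp)).round(1))
E
python3 w.py 0 325 200
python3 - <<'E'
from fit import *
v=np.array(json.load(open("press.json")))
for c in("top",):
    for k in eyes.place_of("tube",c)+eyes.place_of("done_a",c)+eyes.place_of("glue_bottle",c):
        o,d=ray(c,k["xy"]);p=o+d*(-o[2]/d[2])
        print(k["conf"],np.array(k["xy"]).round(),((p[:2]-v[:2])@np.array([[np.cos(v[2]),-np.sin(v[2])],[np.sin(v[2]),np.cos(v[2])]])*1000).round())
E
```

```text
t 1.6 press-frame TCP [-95.7 720.3 256.3] F [-0.2 -0.7  0. ] open 0.999 grip 0.0 q [ 1.17  0.24 -0.01  1.32  0.    1.57]
turn needed (tool rotvec deg) [-1.000e-02 -0.000e+00 -4.163e+01]
delta press [  95.7 -395.3  -56.3]  in final tool axes [ -95.7 -395.3   56.3]  in current tool axes [-334.1 -231.9   56.3]
0.79 [221. 195.] [134. 333.]
0.72 [204. 262.] [-76. 464.]
0.63 [286. 215.] [-12. 133.]
0.61 [314. 263.] [-205.   97.]
0.6 [218. 214.] [ 72. 366.]
0.83 [392. 188.] [ -43. -258.]
0.52 [420. 198.] [-109. -343.]
0.49 [281. 223.] [-33. 160.]
0.66 [153. 186.] [245. 558.]
0.33 [384. 202.] [ -83. -214.]
```

>>> {"method": "step_arm", "body": {
  "series": [
    {"wz":-8.33,"jaw":0},
    {"wz":-8.33,"jaw":0},
    {"wz":-8.33,"jaw":0},
    {"wz":-8.33,"jaw":0},
    {"wz":-8.31,"jaw":0},
    {"x":-14,"y":-40},
    {"x":-14,"y":-40},
    {"x":-14,"y":-40},
    {"x":-14,"y":-40},
    {"x":-14,"y":-40},
    {"x":-14,"y":-40},
    {"x":0,"y":0}
  ],
  "newtons": 60
}}

```text
invalid input at $.series[0]: expected keys wx, wy, wz, x, y, z, jaw
```

```bash
python3 w.py 0 325 105
```

```text
t 1.75 press-frame TCP [-95.7 720.3 256.3] F [-0.2 -0.2  0.7] open 0.999 grip 0.0 q [ 1.17  0.24 -0.01  1.32  0.    1.57]
turn needed (tool rotvec deg) [-1.000e-02 -0.000e+00 -4.164e+01]
delta press [  95.7 -395.3 -151.3]  in final tool axes [ -95.7 -395.3  151.3]  in current tool axes [-334.2 -231.8  151.3]
```

All keys are needed in every row.

>>> {"method": "step_arm", "body": {
  "series": [
    {"wx":0,"wy":0,"wz":-8.33,"x":0,"y":0,"z":0,"jaw":0},
    {"wx":0,"wy":0,"wz":-8.33,"x":0,"y":0,"z":0,"jaw":0},
    {"wx":0,"wy":0,"wz":-8.33,"x":0,"y":0,"z":0,"jaw":0},
    {"wx":0,"wy":0,"wz":-8.33,"x":0,"y":0,"z":0,"jaw":0},
    {"wx":0,"wy":0,"wz":-8.31,"x":0,"y":0,"z":0,"jaw":0},
    {"wx":0,"wy":0,"wz":0,"x":-14,"y":-40,"z":0,"jaw":0},
    {"wx":0,"wy":0,"wz":0,"x":-14,"y":-40,"z":0,"jaw":0},
    {"wx":0,"wy":0,"wz":0,"x":-14,"y":-40,"z":0,"jaw":0},
    {"wx":0,"wy":0,"wz":0,"x":-14,"y":-40,"z":0,"jaw":0},
    {"wx":0,"wy":0,"wz":0,"x":-14,"y":-40,"z":0,"jaw":0},
    {"wx":0,"wy":0,"wz":0,"x":-14,"y":-40,"z":0,"jaw":0},
    {"wx":0,"wy":0,"wz":0,"x":0,"y":0,"z":0,"jaw":0}
  ],
  "newtons": 60
}}

```text
time: 2.95
eef_pos: [0.3637, 0.2792, 0.2565]
eef_rot: [-3.141, 0.001, -2.822]
force: [0.0, 0.1, -0.1]
opening: 0.001
grasp_force: 0.0
```

```bash
python3 w.py 0 325 105
```

```text
t 2.95 press-frame TCP [-10.6 476.5 256.5] F [ 0.1  0.1 -0.1] open 0.001 grip 0.0 q [ 0.66  0.12 -0.16  1.29 -0.    0.34]
turn needed (tool rotvec deg) [-0.06  0.04 -0.29]
delta press [  10.6 -151.5 -151.5]  in final tool axes [ -10.6 -151.5  151.5]  in current tool axes [ -11.3 -151.3  151.6]
```

>>> {"method": "step_arm", "body": {
  "series": [
    {"wx":0,"wy":0,"wz":-0.3,"x":-4,"y":-40,"z":0,"jaw":0},
    {"wx":0,"wy":0,"wz":0,"x":-4,"y":-40,"z":0,"jaw":0},
    {"wx":0,"wy":0,"wz":0,"x":-3,"y":-40,"z":20,"jaw":0},
    {"wx":0,"wy":0,"wz":0,"x":0,"y":-31,"z":30,"jaw":0},
    {"wx":0,"wy":0,"wz":0,"x":0,"y":0,"z":40,"jaw":0},
    {"wx":0,"wy":0,"wz":0,"x":0,"y":0,"z":40,"jaw":0},
    {"wx":0,"wy":0,"wz":0,"x":0,"y":0,"z":22,"jaw":0},
    {"wx":0,"wy":0,"wz":0,"x":0,"y":0,"z":0,"jaw":0},
    {"wx":0,"wy":0,"wz":0,"x":0,"y":0,"z":0,"jaw":0}
  ]
}}

```text
time: 3.85
eef_pos: [0.4207, 0.1435, 0.1048]
eef_rot: [3.142, -0.0, -2.811]
force: [-0.0, -0.1, 0.7]
opening: 0.003
grasp_force: 0.0
```

```bash
python3 w.py 0 290 105; python3 -c "
from h import *
im,_=eyes.grab_frame('side');a=cv2.resize(im[150:280,180:380],None,fx=3,fy=3)
im,_=eyes.grab_frame('top');b=cv2.resize(im[150:220+30,200:400],None,fx=3,fy=3)
b=b[:210]
cv2.imwrite('pics/s2.png',np.vstack([a[:390],b]))"
```

```text
t 3.85 press-frame TCP [  0.  329.6 104.8] F [-0.  -0.1  0.7] open 0.003 grip 0.0 q [ 0.33  0.21 -0.47  0.89  0.   -0.  ]
turn needed (tool rotvec deg) [ 0.   -0.02  0.31]
delta press [ -0.  -39.6   0.2]  in final tool axes [  0.  -39.6  -0.2]  in current tool axes [  0.3 -39.6  -0.2]
```

View pics/s2.png

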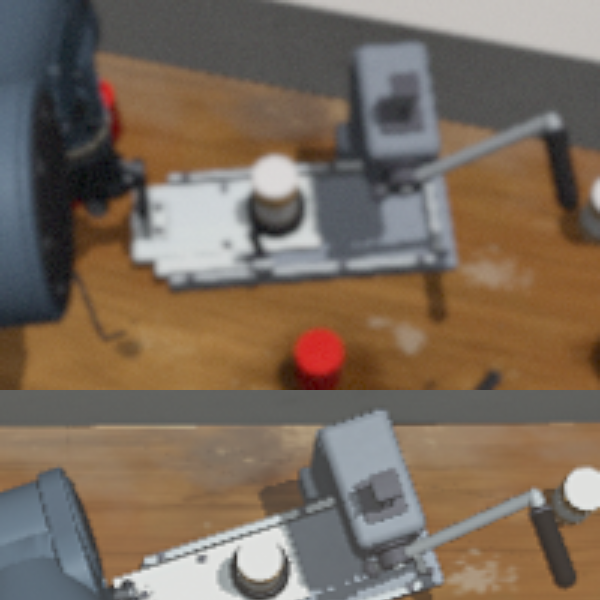

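>>> {"method": "step_arm", "body": {
  "series": [
    {"wx":0,"wy":0,"wz":0.3,"x":0,"y":-10,"z":0,"jaw":0},
    {"wx":0,"wy":0,"wz":0,"x":0,"y":-8,"z":0,"jaw":0},
    {"wx":0,"wy":0,"wz":0,"x":0,"y":-5,"z":0,"jaw":0},
    {"wx":0,"wy":0,"wz":0,"x":0,"y":-4,"z":0,"jaw":0},
    {"wx":0,"wy":0,"wz":0,"x":0,"y":-4,"z":0,"jaw":0},
    {"wx":0,"wy":0,"wz":0,"x":0,"y":-5,"z":0,"jaw":0},
    {"wx":0,"wy":0,"wz":0,"x":0,"y":-6,"z":0,"jaw":0},
    {"wx":0,"wy":0,"wz":0,"x":0,"y":-7,"z":0,"jaw":0},
    {"wx":0,"wy":0,"wz":0,"x":0,"y":-7,"z":0,"jaw":0},
    {"wx":0,"wy":0,"wz":0,"x":0,"y":-7,"z":0,"jaw":0},
    {"wx":0,"wy":0,"wz":0,"x":0,"y":-7,"z":0,"jaw":0},
    {"wx":0,"wy":0,"wz":0,"x":0,"y":-7,"z":0,"jaw":0}
  ]
}}

```text
time: 5.15
eef_pos: [0.4452, 0.0695, 0.1042]
eef_rot: [-3.142, -0.001, -2.817]
force: [-2.2, 2.3, 0.9]
opening: 0.001
grasp_force: 1.2
```

```bash
python3 w.py 0 172 105
```

```text
t 5.15 press-frame TCP [ -0.4 251.7 104.2] F [-1.4  2.9  0.9] open 0.001 grip 1.2 q [ 0.15  0.22 -0.45  0.89 -0.   -0.17]
turn needed (tool rotvec deg) [-0.   -0.03 -0.01]
delta press [  0.4 -79.7   0.8]  in final tool axes [ -0.4 -79.7  -0.8]  in current tool axes [ -0.4 -79.7  -0.8]
```

>>> {"method": "step_arm", "body": {
  "series": [
    {"wx":0,"wy":0,"wz":0,"x":0,"y":-7,"z":0,"jaw":0},
    {"wx":0,"wy":0,"wz":0,"x":0,"y":-7,"z":0,"jaw":0},
    {"wx":0,"wy":0,"wz":0,"x":0,"y":-7,"z":0,"jaw":0},
    {"wx":0,"wy":0,"wz":0,"x":0,"y":-7,"z":0,"jaw":0},
    {"wx":0,"wy":0,"wz":0,"x":0,"y":-7,"z":0,"jaw":0},
    {"wx":0,"wy":0,"wz":0,"x":0,"y":-7,"z":0,"jaw":0},
    {"wx":0,"wy":0,"wz":0,"x":0,"y":-7,"z":0,"jaw":0},
    {"wx":0,"wy":0,"wz":0,"x":0,"y":-7,"z":0,"jaw":0},
    {"wx":0,"wy":0,"wz":0,"x":0,"y":-6,"z":0,"jaw":0},
    {"wx":0,"wy":0,"wz":0,"x":0,"y":-5,"z":0,"jaw":0},
    {"wx":0,"wy":0,"wz":0,"x":0,"y":-4,"z":0,"jaw":0},
    {"wx":0,"wy":0,"wz":0,"x":0,"y":0,"z":0,"jaw":0}
  ]
}}

```text
time: 6.35
eef_pos: [0.4686, 0.0023, 0.1045]
eef_rot: [-3.141, 0.001, -2.817]
force: [-0.7, 0.7, 0.4]
opening: 0.0
grasp_force: 0.0
```

```bash
python3 w.py 0 172 105
```

```text
t 6.35 press-frame TCP [  0.3 180.5 104.5] F [-0.4  0.8  0.4] open 0.0 grip 0.0 q [ 0.01  0.25 -0.42  0.9  -0.   -0.32]
turn needed (tool rotvec deg) [-0.06  0.05 -0.04]
delta press [-0.3 -8.5  0.5]  in final tool axes [ 0.3 -8.5 -0.5]  in current tool axes [ 0.3 -8.5 -0.5]
```

>>> {"method": "step_arm", "body": {
  "series": [
    {"wx":0,"wy":0,"wz":0,"x":0,"y":-2,"z":0,"jaw":0},
    {"wx":0,"wy":0,"wz":0,"x":0,"y":-2,"z":0,"jaw":0},
    {"wx":0,"wy":0,"wz":0,"x":0,"y":-2,"z":0,"jaw":0},
    {"wx":0,"wy":0,"wz":0,"x":0,"y":-1,"z":0,"jaw":0},
    {"wx":0,"wy":0,"wz":0,"x":0,"y":-1,"z":0,"jaw":0}
  ]
}}

```text
time: 6.85
eef_pos: [0.4707, -0.0047, 0.1044]
eef_rot: [-3.142, 0.0, -2.817]
force: [0.7, 2.9, 1.8]
opening: 0.001
grasp_force: 1.0
```

```bash
python3 w.py 0 172 105
```

```text
t 6.85 press-frame TCP [1.000e-01 1.733e+02 1.044e+02] F [1.6 2.5 1.8] open 0.001 grip 1.0 q [-0.01  0.25 -0.41  0.91  0.   -0.33]
turn needed (tool rotvec deg) [-0.01  0.02 -0.  ]
delta press [-0.1 -1.3  0.6]  in final tool axes [ 0.1 -1.3 -0.6]  in current tool axes [ 0.1 -1.3 -0.6]
```

>>> {"method": "step_arm", "body": {
  "series": [
    {"wx":0,"wy":0,"wz":0,"x":0,"y":-1,"z":0,"jaw":0},
    {"wx":0,"wy":0,"wz":0,"x":0,"y":-1,"z":0,"jaw":0},
    {"wx":0,"wy":0,"wz":0,"x":0,"y":-1,"z":0,"jaw":0}
  ]
}}

```text
time: 7.15
eef_pos: [0.4715, -0.0076, 0.1043]
eef_rot: [-3.141, 0.0, -2.817]
force: [0.3, 2.2, 0.2]
opening: -0.002
grasp_force: 1.0
```

```bash
python3 w.py 0 172 105
```

```text
t 7.15 press-frame TCP [-1.000e-01  1.703e+02  1.043e+02] F [1.  2.  0.2] open -0.002 grip 1.0 q [-0.02  0.25 -0.41  0.91 -0.   -0.34]
turn needed (tool rotvec deg) [-0.01  0.   -0.  ]
delta press [0.1 1.7 0.7]  in final tool axes [-0.1  1.7 -0.7]  in current tool axes [-0.1  1.7 -0.7]
```

>>> {"method": "step_arm", "body": {
  "series": [
    {"wx":0,"wy":0,"wz":0,"x":0,"y":-1,"z":0,"jaw":0},
    {"wx":0,"wy":0,"wz":0,"x":0,"y":-1,"z":0,"jaw":0},
    {"wx":0,"wy":0,"wz":0,"x":0,"y":-1,"z":0,"jaw":0}
  ]
}}

```text
time: 7.45
eef_pos: [0.4717, -0.0083, 0.1044]
eef_rot: [3.136, 0.001, -2.815]
force: [-4.6, 20.0, 6.7]
opening: 0.0
grasp_force: 10.4
```

```bash
python3 w.py 0 172 105
```

```text
t 7.45 press-frame TCP [-1.000e-01  1.696e+02  1.044e+02] F [ 2.  20.4  6.7] open 0.0 grip 10.4 q [-0.02  0.26 -0.41  0.91  0.01 -0.35]
turn needed (tool rotvec deg) [0.31 0.03 0.08]
delta press [0.1 2.4 0.6]  in final tool axes [-0.1  2.4 -0.6]  in current tool axes [-0.1  2.4 -0.6]
```

>>> {"method": "step_arm", "body": {
  "series": [
    {"wx":0,"wy":0,"wz":0,"x":0,"y":15,"z":0,"jaw":0},
    {"wx":0,"wy":0,"wz":0,"x":0,"y":15,"z":-10,"jaw":0},
    {"wx":0,"wy":0,"wz":0,"x":0,"y":0,"z":-40,"jaw":0},
    {"wx":0,"wy":0,"wz":0,"x":0,"y":0,"z":-40,"jaw":0},
    {"wx":0,"wy":0,"wz":0,"x":20,"y":-25,"z":0,"jaw":0},
    {"wx":0,"wy":0,"wz":0,"x":20,"y":-25,"z":0,"jaw":0},
    {"wx":0,"wy":0,"wz":0,"x":18,"y":-25,"z":0,"jaw":0},
    {"wx":0,"wy":0,"wz":0,"x":0,"y":0,"z":0,"jaw":0},
    {"wx":0,"wy":0,"wz":0,"x":0,"y":0,"z":0,"jaw":0}
  ]
}}

```text
time: 8.35
eef_pos: [0.4315, -0.0722, 0.1943]
eef_rot: [-3.141, -0.0, -2.819]
force: [0.8, 0.1, -0.2]
opening: -0.002
grasp_force: 0.0
```

```bash
python3 w.py -58 122 117
python3 - <<'E'
from fit import *
v=np.array(json.load(open("press.json")))
for c in("side","top"):
    im,d=eyes.grab_frame(c)
    K=eyes.get_calibration(c)["camera_matrix"];T=np.array(eyes.get_calibration(c)["pose"])
    yy,xx=np.mgrid[:420,:560]
    P=np.stack([(xx-K[0,2])/K[0,0]*d,(yy-K[1,2])/K[1,1]*d,d],-1)@T[:3,:3].T+T[:3,3]
    P=P[d>0];q=P.copy();q[:,:2]=(P[:,:2]-v[:2])@np.array([[np.cos(v[2]),-np.sin(v[2])],[np.sin(v[2]),np.cos(v[2])]]);q*=1000
    for n,lo,hi in(("cam",(-75,110,65),(-40,190,135)),("plate",(-40,120,100),(40,190,120))):
        a=q[np.all((q>lo)&(q<hi),1)]
        if len(a):print(c,n,len(a),a.min(0).round(),a.max(0).round(),np.median(a,0).round())
    if c=="side":cv2.imwrite("pics/s3.png",cv2.resize(im[140:270,200:400],None,fx=4,fy=4))
E
```

```text
t 8.35 press-frame TCP [-58.6 121.8 194.3] F [ 0.8 -0.2 -0.2] open -0.002 grip 0.0 q [-0.17  0.12 -0.32  1.12 -0.   -0.49]
turn needed (tool rotvec deg) [-0.01 -0.02 -0.13]
delta press [  0.6   0.2 -77.3]  in final tool axes [-0.6  0.2 77.3]  in current tool axes [-0.6  0.2 77.3]
side cam 32 [-65. 153.  71.] [-52. 167. 113.] [-61. 160. 102.]
side plate 13 [-26. 147. 103.] [-17. 157. 116.] [-24. 153. 109.]
```

View pics/s3.png

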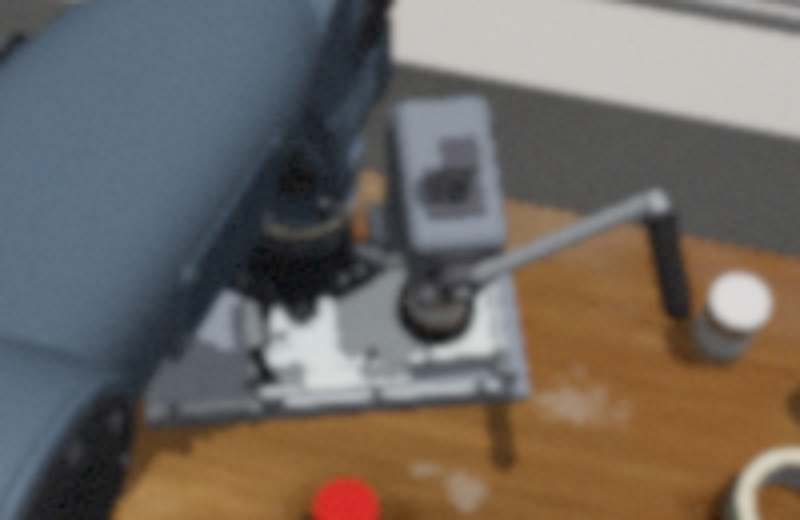

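>>> {"method": "step_arm", "body": {
  "series": [
    {"wx":0,"wy":0,"wz":0,"x":4,"y":0,"z":30,"jaw":0},
    {"wx":0,"wy":0,"wz":0,"x":0,"y":0,"z":30,"jaw":0},
    {"wx":0,"wy":0,"wz":0,"x":0,"y":0,"z":18,"jaw":0},
    {"wx":0,"wy":0,"wz":0,"x":0,"y":8,"z":0,"jaw":0},
    {"wx":0,"wy":0,"wz":0,"x":0,"y":7,"z":0,"jaw":0},
    {"wx":0,"wy":0,"wz":0,"x":0,"y":7,"z":0,"jaw":0},
    {"wx":0,"wy":0,"wz":0,"x":0,"y":7,"z":0,"jaw":0},
    {"wx":0,"wy":0,"wz":0,"x":0,"y":5,"z":1,"jaw":0},
    {"wx":0,"wy":0,"wz":0,"x":0,"y":5,"z":1,"jaw":0},
    {"wx":0,"wy":0,"wz":0,"x":0,"y":0,"z":0,"jaw":0}
  ]
}}

```text
time: 9.45
eef_pos: [0.4158, -0.0352, 0.1147]
eef_rot: [3.142, 0.001, -2.816]
force: [1.4, -0.8, 0.9]
opening: -0.007
grasp_force: 0.8
```

```bash
python3 w.py -62 160.5 114
```

```text
t 9.45 press-frame TCP [-61.6 161.8 114.7] F [ 1.1 -1.2  0.9] open -0.007 grip 0.8 q [-0.08  0.16 -0.51  0.9   0.   -0.41]
turn needed (tool rotvec deg) [0.   0.07 0.03]
delta press [-0.4 -1.3 -0.7]  in final tool axes [ 0.4 -1.3  0.7]  in current tool axes [ 0.4 -1.3  0.7]
```

>>> {"method": "step_arm", "body": {
  "series": [
    {"wx":0,"wy":0,"wz":0,"x":0,"y":4,"z":3,"jaw":0},
    {"wx":0,"wy":0,"wz":0,"x":0,"y":3.5,"z":3,"jaw":0},
    {"wx":0,"wy":0,"wz":0,"x":0,"y":3.5,"z":3.5,"jaw":0},
    {"wx":0,"wy":0,"wz":0,"x":0,"y":3.5,"z":3.5,"jaw":0},
    {"wx":0,"wy":0,"wz":0,"x":0,"y":3,"z":4,"jaw":0},
    {"wx":0,"wy":0,"wz":0,"x":0,"y":3,"z":4.5,"jaw":0},
    {"wx":0,"wy":0,"wz":0,"x":0,"y":2,"z":4.5,"jaw":0},
    {"wx":0,"wy":0,"wz":0,"x":0,"y":2,"z":4.5,"jaw":0},
    {"wx":0,"wy":0,"wz":0,"x":0,"y":0,"z":0,"jaw":0}
  ]
}}

```text
time: 10.35
eef_pos: [0.4075, -0.012, 0.0836]
eef_rot: [3.14, -0.0, -2.816]
force: [0.4, -0.1, 1.6]
opening: 0.001
grasp_force: 0.3
```

```bash
python3 w.py -62 188 76
```

```text
t 10.35 press-frame TCP [-62.2 186.5  83.6] F [ 0.4 -0.2  1.6] open 0.001 grip 0.3 q [-0.03  0.18 -0.58  0.81  0.   -0.36]
turn needed (tool rotvec deg) [ 0.08 -0.    0.01]
delta press [ 0.2  1.5 -7.6]  in final tool axes [-0.2  1.5  7.6]  in current tool axes [-0.2  1.4  7.6]
```

>>> {"method": "step_arm", "body": {
  "series": [
    {"wx":0,"wy":0,"wz":0,"x":0,"y":1,"z":3,"jaw":0},
    {"wx":0,"wy":0,"wz":0,"x":0,"y":0.5,"z":3,"jaw":0},
    {"wx":0,"wy":0,"wz":0,"x":0,"y":0,"z":2,"jaw":0},
    {"wx":0,"wy":0,"wz":0,"x":0,"y":0,"z":1,"jaw":0}
  ]
}}

```text
time: 10.75
eef_pos: [0.407, -0.0105, 0.0753]
eef_rot: [3.14, 0.0, -2.816]
force: [-5.0, 3.9, 24.1]
opening: 0.003
grasp_force: 12.3
```

```bash
python3 w.py -62 188 76
```

```text
t 10.75 press-frame TCP [-62.1 188.1  75.3] F [-3.5  5.3 24.1] open 0.003 grip 12.3 q [-0.03  0.19 -0.59  0.79  0.   -0.35]
turn needed (tool rotvec deg) [0.12 0.03 0.01]
delta press [ 0.1 -0.1  0.7]  in final tool axes [-0.1 -0.1 -0.7]  in current tool axes [-0.1 -0.1 -0.7]
```

>>> {"method": "step_arm", "body": {
  "series": [
    {"wx":0,"wy":0,"wz":0,"x":0,"y":0,"z":-15,"jaw":0},
    {"wx":0,"wy":0,"wz":0,"x":0,"y":0,"z":-40,"jaw":0},
    {"wx":0,"wy":0,"wz":0,"x":0,"y":0,"z":-40,"jaw":30},
    {"wx":0,"wy":0,"wz":0,"x":0,"y":0,"z":-40,"jaw":64},
    {"wx":0,"wy":0,"wz":0,"x":6,"y":0,"z":-40,"jaw":64},
    {"wx":0,"wy":0,"wz":0,"x":6,"y":-30,"z":-40,"jaw":64},
    {"wx":0,"wy":0,"wz":0,"x":6,"y":-40,"z":-40,"jaw":64},
    {"wx":0,"wy":0,"wz":0,"x":6,"y":-40,"z":-40,"jaw":64},
    {"wx":0,"wy":0,"wz":0,"x":6,"y":-40,"z":-15,"jaw":64},
    {"wx":0,"wy":0,"wz":0,"x":6,"y":-40,"z":0,"jaw":64},
    {"wx":0,"wy":0,"wz":0,"x":6,"y":-40,"z":0,"jaw":64},
    {"wx":0,"wy":0,"wz":0,"x":0,"y":0,"z":0,"jaw":64}
  ]
}}

```text
time: 11.95
eef_pos: [0.4393, -0.2364, 0.3734]
eef_rot: [3.141, -0.002, -2.821]
force: [1.1, 0.3, -1.2]
opening: 0.751
grasp_force: 0.0
```

```bash
python3 w.py -112 -128 385
python3 - <<'E'
from fit import *
v=np.array(json.load(open("press.json")))
for c in("side","top"):
    im,d=eyes.grab_frame(c)
    K=eyes.get_calibration(c)["camera_matrix"];T=np.array(eyes.get_calibration(c)["pose"])
    yy,xx=np.mgrid[:420,:560]
    P=np.stack([(xx-K[0,2])/K[0,0]*d,(yy-K[1,2])/K[1,1]*d,d],-1)@T[:3,:3].T+T[:3,3]
    P=P[d>0];q=P.copy();q[:,:2]=(P[:,:2]-v[:2])@np.array([[np.cos(v[2]),-np.sin(v[2])],[np.sin(v[2]),np.cos(v[2])]]);q*=1000
    for n,lo,hi in(("cam",(-70,160,35),(-46,235,135)),("handle",(-165,-160,290),(-68,-100,345)),("plate",(-40,120,100),(40,190,120)),("plug",(-24,-24,100),(-10,24,140))):
        a=q[np.all((q>lo)&(q<hi),1)]
        if len(a):print(c,n,len(a),a.min(0).round(),a.max(0).round(),np.median(a,0).round())
    if c=="side":cv2.imwrite("pics/s4.png",cv2.resize(im[140:270,200:400],None,fx=4,fy=4))
E
```

```text
t 11.95 press-frame TCP [-103.6  -36.3  373.4] F [ 1.2 -0.1 -1.2] open 0.751 grip 0.0 q [-0.49  0.18  0.21  1.6  -0.   -0.81]
turn needed (tool rotvec deg) [ 0.06 -0.11 -0.22]
delta press [ -8.4 -91.7  11.6]  in final tool axes [  8.4 -91.7 -11.6]  in current tool axes [  8.  -91.8 -11.7]
side handle 230 [-155. -139.  310.] [ -68. -116.  330.] [-114. -125.  324.]
side plug 1 [-23.   6. 102.] [-23.   6. 102.] [-23.   6. 102.]
top cam 65 [-70. 161.  36.] [-52. 232.  58.] [-59. 193.  48.]
top plate 68 [-28. 144. 104.] [ 26. 158. 119.] [ -2. 151. 112.]
```

View pics/s4.png

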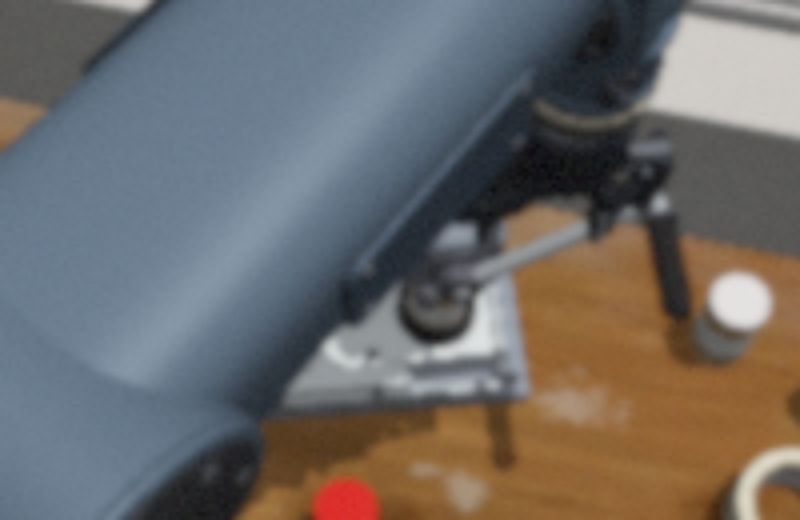

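>>> {"method": "step_arm", "body": {
  "series": [
    {"wx":0,"wy":0,"wz":-0.2,"x":3,"y":-30,"z":-12,"jaw":64},
    {"wx":0,"wy":0,"wz":0,"x":3,"y":-31,"z":0,"jaw":64},
    {"wx":0,"wy":0,"wz":0,"x":2,"y":-32,"z":0,"jaw":64},
    {"wx":0,"wy":0,"wz":0,"x":0,"y":0,"z":0,"jaw":64},
    {"wx":0,"wy":0,"wz":0,"x":0,"y":0,"z":0,"jaw":64}
  ]
}}

```text
time: 12.55
eef_pos: [0.4613, -0.3225, 0.3864]
eef_rot: [3.14, -0.001, -2.813]
force: [0.0, 0.5, 0.1]
opening: 0.749
grasp_force: 0.0
```

```bash
python3 w.py -112 -129 321
```

```text
t 12.55 press-frame TCP [-110.2 -124.9  386.4] F [0.2 0.5 0.1] open 0.749 grip 0.0 q [-0.61  0.31  0.41  1.68  0.   -0.94]
turn needed (tool rotvec deg) [ 0.09 -0.04  0.2 ]
delta press [ -1.8  -4.1 -65.4]  in final tool axes [ 1.8 -4.1 65.4]  in current tool axes [ 1.7 -4.2 65.4]
```

>>> {"method": "step_arm", "body": {
  "series": [
    {"wx":0,"wy":0,"wz":0.2,"x":1,"y":-4,"z":25,"jaw":64},
    {"wx":0,"wy":0,"wz":0,"x":0,"y":0,"z":25,"jaw":64},
    {"wx":0,"wy":0,"wz":0,"x":0,"y":0,"z":15,"jaw":64},
    {"wx":0,"wy":0,"wz":0,"x":0,"y":0,"z":0,"jaw":40},
    {"wx":0,"wy":0,"wz":0,"x":0,"y":0,"z":0,"jaw":26},
    {"wx":0,"wy":0,"wz":0,"x":0,"y":0,"z":0,"jaw":15},
    {"wx":0,"wy":0,"wz":0,"x":0,"y":0,"z":0,"jaw":15},
    {"wx":0,"wy":0,"wz":0,"x":0,"y":0,"z":0,"jaw":15},
    {"wx":0,"wy":0,"wz":0,"x":0,"y":0,"z":0,"jaw":15}
  ],
  "newtons": 60
}}

```text
time: 13.45
eef_pos: [0.4623, -0.3279, 0.3227]
eef_rot: [-3.14, 0.001, -2.817]
force: [2.2, -2.4, 3.9]
opening: 0.235
grasp_force: 58.6
```

```bash
python3 w.py -111 -130 321
```

```text
t 13.45 press-frame TCP [-111.  -130.3  322.7] F [ 1.3 -3.   3.9] open 0.235 grip 58.6 q [-0.62  0.3   0.24  1.51 -0.   -0.94]
turn needed (tool rotvec deg) [-0.11  0.07 -0.01]
delta press [ 0.   0.3 -1.7]  in final tool axes [-0.   0.3  1.7]  in current tool axes [-0.   0.3  1.7]
```

>>> {"method": "step_arm", "body": {
  "series": [
    {"wx":0,"wy":0,"wz":0,"x":0,"y":-5.3,"z":6.6,"jaw":15},
    {"wx":0,"wy":0,"wz":0,"x":0,"y":-5,"z":6.9,"jaw":15},
    {"wx":0,"wy":0,"wz":0,"x":0,"y":-4.6,"z":7.2,"jaw":15},
    {"wx":0,"wy":0,"wz":0,"x":0,"y":-4.3,"z":7.3,"jaw":15},
    {"wx":0,"wy":0,"wz":0,"x":0,"y":-3.9,"z":7.6,"jaw":15},
    {"wx":0,"wy":0,"wz":0,"x":0,"y":-3.5,"z":7.7,"jaw":15},
    {"wx":0,"wy":0,"wz":0,"x":0,"y":-3.1,"z":7.9,"jaw":15},
    {"wx":0,"wy":0,"wz":0,"x":0,"y":-2.7,"z":8.1,"jaw":15},
    {"wx":0,"wy":0,"wz":0,"x":0,"y":0,"z":0,"jaw":15}
  ]
}}

```text
time: 14.35
eef_pos: [0.4724, -0.3589, 0.2612]
eef_rot: [-3.141, -0.0, -2.817]
force: [3.9, -4.9, 3.4]
opening: 0.233
grasp_force: 59.2
```

```bash
python3 w.py -111 -170 213
```

```text
t 14.35 press-frame TCP [-111.4 -163.   261.2] F [ 2.2 -5.9  3.4] open 0.233 grip 59.2 q [-0.65  0.36  0.17  1.38 -0.   -0.97]
turn needed (tool rotvec deg) [-0.01 -0.02 -0.03]
delta press [  0.4  -7.  -48.2]  in final tool axes [-0.4 -7.  48.2]  in current tool axes [-0.4 -7.  48.2]
```

>>> {"method": "step_arm", "body": {
  "series": [
    {"wx":0,"wy":0,"wz":0,"x":0,"y":-2,"z":7,"jaw":15},
    {"wx":0,"wy":0,"wz":0,"x":0,"y":-1.7,"z":7,"jaw":15},
    {"wx":0,"wy":0,"wz":0,"x":0,"y":-1.2,"z":7,"jaw":15},
    {"wx":0,"wy":0,"wz":0,"x":0,"y":-0.9,"z":7,"jaw":15},
    {"wx":0,"wy":0,"wz":0,"x":0,"y":-0.6,"z":7,"jaw":15},
    {"wx":0,"wy":0,"wz":0,"x":0,"y":-0.3,"z":5,"jaw":15},
    {"wx":0,"wy":0,"wz":0,"x":0,"y":0,"z":0,"jaw":15},
    {"wx":0,"wy":0,"wz":0,"x":0,"y":0,"z":0,"jaw":15}
  ]
}}

```text
time: 15.15
eef_pos: [0.4744, -0.3651, 0.2227]
eef_rot: [-3.14, 0.0, -2.817]
force: [1.9, -3.1, 8.4]
opening: 0.237
grasp_force: 59.4
```

```bash
python3 w.py -111 -170 213
python3 - <<'E'
from fit import *
v=np.array(json.load(open("press.json")))
for c in("side","top"):
    im,d=eyes.grab_frame(c)
    K=eyes.get_calibration(c)["camera_matrix"];T=np.array(eyes.get_calibration(c)["pose"])
    yy,xx=np.mgrid[:420,:560]
    P=np.stack([(xx-K[0,2])/K[0,0]*d,(yy-K[1,2])/K[1,1]*d,d],-1)@T[:3,:3].T+T[:3,3]
    P=P[d>0];q=P.copy();q[:,:2]=(P[:,:2]-v[:2])@np.array([[np.cos(v[2]),-np.sin(v[2])],[np.sin(v[2]),np.cos(v[2])]]);q*=1000
    for lo in range(-170,-60,15):
        m=np.all((q>(-66,lo,190))&(q<(-50,lo+15,240)),1);a=q[m]
        if len(a):print(c,"rod",lo,len(a),a.max(0).round(1),np.median(a,0).round(1))
    a=q[np.all((q>(-156,-185,190))&(q<(-68,-155,232)),1)]
    for x in range(-156,-68,12):
        b=a[(a[:,0]>x)&(a[:,0]<x+12)]
        if len(b):print(c,"bar",x,len(b),b[:,2].max().round(1),np.percentile(b[:,2],90).round(1))
    if c=="side":cv2.imwrite("pics/s5.png",cv2.resize(im[140:270,240:440],None,fx=4,fy=4))
E
```

```text
t 15.15 press-frame TCP [-111.4 -169.5  222.7] F [ 0.8 -3.5  8.4] open 0.237 grip 59.4 q [-0.66  0.38  0.1   1.29 -0.   -0.98]
turn needed (tool rotvec deg) [-0.08  0.02 -0.02]
delta press [ 0.4 -0.5 -9.7]  in final tool axes [-0.4 -0.5  9.7]  in current tool axes [-0.4 -0.5  9.7]
side bar -156 29 227.2 226.4
side bar -144 29 226.9 226.5
side bar -132 38 231.5 228.3
side bar -120 23 232.0 227.4
side bar -108 5 231.9 229.4
top rod -170 14 [ -56.3 -155.1  224.2] [ -60.8 -161.3  220.1]
top rod -155 16 [ -55.8 -140.4  224.7] [ -61.1 -146.5  219.7]
top rod -140 15 [ -55.4 -126.3  221.3] [ -61.2 -133.2  218.3]
top rod -125 18 [ -55.6 -110.3  220.4] [ -60.8 -117.8  216.9]
top rod -110 16 [-55.2 -95.1 224.3] [ -61.  -102.   216.6]
top rod -95 17 [-54.7 -81.6 221.6] [-60.5 -89.6 214.8]
top rod -80 19 [-53.7 -65.6 219.2] [-60.2 -72.8 212.3]
top rod -65 18 [-54.2 -50.  218.3] [-60.6 -56.9 213.6]
top bar -84 1 223.0 223.0
top bar -72 5 224.4 222.3
```

View pics/s5.png

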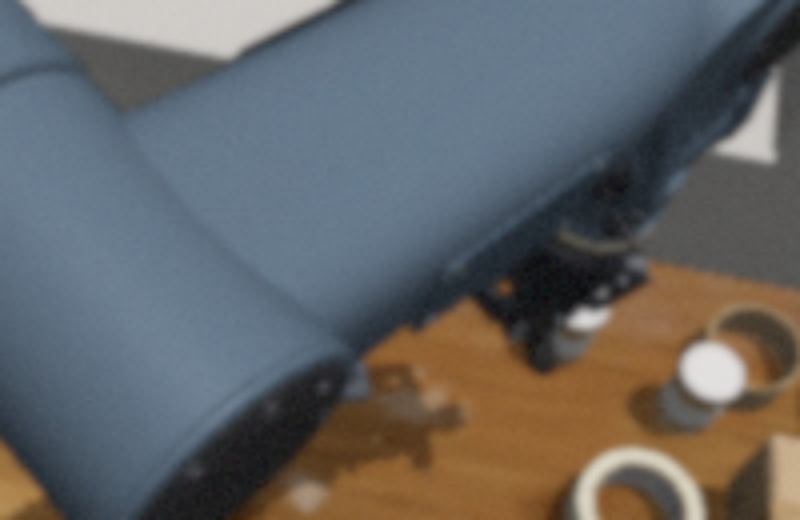

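>>> {"method": "step_arm", "body": {
  "series": [
    {"wx":0,"wy":0,"wz":0,"x":0,"y":-0.2,"z":5,"jaw":15},
    {"wx":0,"wy":0,"wz":0,"x":0,"y":0,"z":4,"jaw":15},
    {"wx":0,"wy":0,"wz":0,"x":0,"y":0,"z":3,"jaw":15},
    {"wx":0,"wy":0,"wz":0,"x":0,"y":0,"z":1,"jaw":15},
    {"wx":0,"wy":0,"wz":0,"x":0,"y":0,"z":0,"jaw":15},
    {"wx":0,"wy":0,"wz":0,"x":0,"y":0,"z":0,"jaw":15},
    {"wx":0,"wy":0,"wz":0,"x":0,"y":0,"z":0,"jaw":15},
    {"wx":0,"wy":0,"wz":0,"x":0,"y":0,"z":0,"jaw":15}
  ]
}}

```text
time: 16.05
eef_pos: [0.4745, -0.3653, 0.2101]
eef_rot: [-3.14, 0.001, -2.817]
force: [2.0, -3.5, 10.8]
opening: 0.236
grasp_force: 59.5
```

```bash
cat > chk.py <<'E'
from fit import *
v=np.array(json.load(open("press.json")))
for c in("side","top"):
    im,d=eyes.grab_frame(c)
    K=eyes.get_calibration(c)["camera_matrix"];T=np.array(eyes.get_calibration(c)["pose"])
    yy,xx=np.mgrid[:420,:560]
    P=np.stack([(xx-K[0,2])/K[0,0]*d,(yy-K[1,2])/K[1,1]*d,d],-1)@T[:3,:3].T+T[:3,3]
    P=P[d>0];q=P.copy();q[:,:2]=(P[:,:2]-v[:2])@np.array([[np.cos(v[2]),-np.sin(v[2])],[np.sin(v[2]),np.cos(v[2])]]);q*=1000
    a=q[np.all((q>(-66,-170,190))&(q<(-52,-50,230)),1)]
    if len(a)>20:print(c,"rod slope",-np.polyfit(a[:,1],a[:,2],1)[0],len(a))
    b=q[np.all((q>(-156,-185,190))&(q<(-132,-155,232)),1)]
    if len(b):print(c,"bar top",np.percentile(b[:,2],90))
    if c=="top":
        a=q[np.all((q>(-65,175,36))&(q<(-52,215,80)),1)];print("cam z",np.median(a[:,2]),len(a))
        a=q[np.all((q>(-27,130,104))&(q<(27,180,125)),1)];print("plate",np.median(a,0),len(a))
E
python3 w.py -111 -170 211; python3 chk.py
```

```text
t 16.05 press-frame TCP [-111.4 -169.7  210.1] F [ 0.8 -4.  10.8] open 0.236 grip 59.5 q [-0.66  0.38  0.07  1.26 -0.   -0.98]
turn needed (tool rotvec deg) [-0.1   0.03 -0.02]
delta press [ 0.4 -0.3  0.9]  in final tool axes [-0.4 -0.3 -0.9]  in current tool axes [-0.4 -0.3 -0.9]
side bar top 213.4034118119657
top rod slope -0.019055649535812853 127
cam z 47.42126933906987 13
plate [ -1.47305082 151.13474846 112.03037752] 67
```

```bash
python3 -c "
from h import *
print(close_job())"
```

```text
the job is handed in; nothing more can be done
None
```

I handed the job in at about 16 s of the allowed 56 s. The slide is home against its stop and the cam lever is flat and locked. The fingers hold the press handle about 1° past level with about 11 N. I didn't see the plug itself; that it is fully home is inferred from the lever angle and that force.

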